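Clamp the sensor housings in the gang V-fixture

TASK

Clamp the sensor housings standing on the bench (plain round aluminium cylinders) in the V-fixture, ready for soldering: swing the cam lever out to free the clamp bar and draw the bar fully back, then stand each housing on the base plate and push it home into a V of its own until it is settled against both faces, while the bar stays back. When all are home slide the bar up against them and swing the lever fully back to lock it; leave them upright and leave the other things on the bench alone.

Things in the scene. Friction and masses are not known exactly. Their poses are not given: they have to be found in the camera images.
- fixture: fixed V-fixture: aluminium plate 8 mm thick (x -165..80, y -155..196 mm in its frame) with a 48 mm high steel V-block (dark back ridge 50): three upright 90-degree Vs 84 mm apart, opening to fixture -x. Origin on the bench under the middle seat: x into the Vs, y left along the row, z up. Ground V faces, slick (friction 0.2). Tooth tips at x = -8, y = +-42, +-126 mm; notch bottoms at x = 34 mm.
- nest0 (a point): on the base plate's top (8 mm over the bench): where the centre of a housing's underside lies when it is settled against both faces of notch 0 (fixture x = 0, y = -84 mm)
- nest1 (a point): on the base plate's top (8 mm over the bench): where the centre of a housing's underside lies when it is settled against both faces of notch 1 (fixture x = 0, y = 0 mm)
- nest2 (a point): on the base plate's top (8 mm over the bench): where the centre of a housing's underside lies when it is settled against both faces of notch 2 (fixture x = 0, y = 84 mm)
- housing0: loose sensor housing: upright plain aluminium cylinder 48 mm dia, 60 mm high, with a brass stub 18 mm dia, 15 mm high on top; about 0.3 kg, most of it in the base; origin at the centre of its underside, z up. Starts standing on the bench right of the fixture; may be absent (2 or 3 of the three are there)
- housing1: loose sensor housing: upright plain aluminium cylinder 48 mm dia, 60 mm high, with a brass stub 18 mm dia, 15 mm high on top; about 0.3 kg, most of it in the base; origin at the centre of its underside, z up. Starts standing on the bench right of the fixture; may be absent (2 or 3 of the three are there)
- housing2: loose sensor housing: upright plain aluminium cylinder 48 mm dia, 60 mm high, with a brass stub 18 mm dia, 15 mm high on top; about 0.3 kg, most of it in the base; origin at the centre of its underside, z up. Starts standing on the bench right of the fixture; may be absent (2 or 3 of the three are there)
- clamp_bar (a joint): slide, m: 0 = flat front face (fixture x = -24 mm) touches housings settled in the Vs, grows as drawn back to fixture -x, to 0.085 (least -0.004). Steel bar across the row, 296 mm long, 16 thick, top 36 mm over the bench, with 24 mm high side strips running forward at y = +-144 mm. Stays where left; slides with about 3 N when the lever is free; locked it holds against some 25 N
- bar_grip (a point): grip point on the black handle of the clamp bar: a block 24 mm wide (fixture y), 26 mm deep (x), standing behind the middle of the bar up to 72 mm over the bench; the point lies on its centre line 55 mm over the bench, at fixture x = -53 mm minus the joint value. Can be gripped from above with the fingers closing along fixture y
- cam_lever (a joint): cam lever at the left (+y) end of the fixture, rad, on an upright axis: 0 = locked (arm points to fixture -x, cam presses a brass shoe on the bar's side strip), growing to 1.4 = free (arm swung out to the left, +y); under about 0.8 the cam begins to press. Stays where it is left; 2 to 6 N at the knob turn it
- lever_grip (a point): on the axis of the upright round black knob at the end of the cam lever: knob 18 mm dia, 36 to 72 mm over the bench, point at 54 mm, 78 mm from the pivot; the knob can be pinched from above and led round the pivot
- lever_pivot (a point): on the lever's pivot axis, 54 mm over the bench, at fixture x = -20 mm, y = 174 mm
- solder_spool: solder spool, green flanges 60 mm dia, 38 mm high, lying flat; origin under its centre; bystander
- circuit_board: green circuit board 85 x 55 mm lying flat, origin under its centre; bystander
- screwdriver: red-handled screwdriver lying flat on the bench to the left; bystander
- tweezers: steel tweezers about 175 mm long lying flat, origin under the middle; bystander
- sponge_tin: open dark steel tin 70 mm dia, 40 mm high, origin under its centre; bystander
Not all that is in view belongs to the job. What is shaped like the housing0 but purple is not meant.

How it is judged:
By the outcome, as a careful person would: the job done as asked, in the order asked, and still so for the second after the job is handed in, with the robot touching nothing.
Of housing0, housing1, housing2 only 2 to 3 are there at a start; the rules pass over those that are not, and their reading is None.
At some moment in a run one of housing0, housing1, housing2 may be knocked a few centimetres aside while the robot is not near it.
It also fails if it takes over 210 s, if anything falls off the work surface, if the arm or the gripper's body presses on something with over 40 N, if the wrist force passes 120 N, or if a joint passes its speed limit or range.

ROBOT

A 6-joint arm with a two-finger parallel gripper is mounted at the origin on the work surface. World frame = base frame: x ahead of the robot, y to its left, z up, the work surface at z = 0. Lengths are in mm, angles in degrees, forces in N, time in s.
With the tool pointing down it reaches from about 350 to 850 mm from the base axis. Payload 8.1 kg.
Tool frame: the origin (TCP) lies midway between the tips of the shut fingers; the grasp point (between the pads) lies 19 mm behind it (r.grasp_offset is the distance from the TCP to the grasp point, in mm); z points along the fingers, x is the direction in which the jaws open and shut, and the axes are right-handed (so a half turn about z gives the same grasp; the last joint's range is limited). The gripper opens to 85 mm and grips with 20 to 120 N. Pads are 22 mm wide; open, the fingers measure 114 mm over their backs; the gripper's body (76 mm by 85 mm) begins 54 mm behind the grasp point. The pads swing forward as they close: fully open they stand 13 mm farther back than shut.
Start: joints at [68.388, 7.471, 85.268, -0, 87.261, -4.893], TCP at [172.584, 574.648, 231.292] pointing down, gripper open.
Joint ranges: [-169.43, 169.43], [-51.17, 129.36], [1.28, 143.12], [-76.62, 256.62], [0, 156.53], [-152.29, 152.29]. Speed limits (degrees/s): [136.94, 136.94, 159.86, 180, 180, 180].

INTERFACE

Orientations are given as [roll, pitch, yaw] about the fixed x, y, z axes, in that order (R = Rz(yaw) Ry(pitch) Rx(roll)).
In Python, from bench import r, optics, hand_in gives the robot as it stands.
- The arm moves only by the shell command python3 -m pendant 'ROWS' [FORCE]. ROWS is JSON, a list of rows, each a list of 5 numbers: the opening, from 0 (shut) to 1 (fully open), then the shift along the tool's x, y, z in mm, then the turn about the tool's z in degrees. A call has 1 to 10 rows; each row shifts and turns the commanded pose from where the row before left it, along the tool's axes as they then stand; what a row does not reach is not made up. A row lasts 1/10 s, in which the tool goes at most 50 mm and 8.59 degrees, less where a joint would pass 70% of its speed; a pose out of reach is approached as far as the arm can. A call with a gripper value outside its range is refused whole. The fingers move at their own pace and stop on an object; FORCE is the grip in N (left out, the last holds). Time passes only in rows, so rows that do not move let the fingers close. It gives the time, the measured TCP pose, the force and the opening at its end, in the units of the state.
- r.sense(): the state, without advancing time (a new reading comes with each control period).
- optics.snapshot(name): name is "scene" or "top"; returns (picture, depth): 420x560x3 uint8, blue, green, red; 420x560 float32, mm along the optical axis (not along the pixel's ray), 0 where there is no reading.
- optics.camera_params(name): a dict with "camera_matrix" (3x3 intrinsics, pixels), "k1" (the pictures are not rectified: a ray, as slopes to the right and down, at radius r is drawn at 1 + k1 r^2 times it, then the intrinsics apply), "eye" and "orientation" of the camera in the world. Camera axes: x right, y down, z forward; pixel columns grow to the right and rows downward; lengths in mm; the calibration is good to about 2 mm. A picture is of the moment at which its call begins. camera_params takes no time and is no camera call.
- hand_in(): hands the job in, once; it reports no verdict.
Trained networks look in the newest picture that a camera, given by its name, has taken for a name from the list of things; names that differ only in an ending like _2 or _b are one class to them, and where a whole thing is asked for, a point or a joint stands for the part that bears it (a point fixed in the world has none). Each returns a list of dicts, best first, with "score" (0 to 1); they miss things now and then, are a little off and sometimes report something else, mostly with a low value. They report only what shows in the picture. A call takes as long as a camera call. They do not tell look-alikes from the thing itself.
- optics.search_frame(camera, query): "at" ([x, y, z] in mm, in world coordinates, good to about 4 mm: the middle of the surface that is visible of it).
The state is a dict: "time": time; "joint_pos": joint angles; "qd": joint speeds; "joint_efforts": joint torques, N m; "tool_pos": TCP position; "tcp_rot": TCP orientation; "ft_force": force on the tool from outside, world axes, zero at the start; "wrist_torque": the same for the moment, N m; "finger_gap": finger opening in mm.
Only numpy, scipy, OpenCV 4.12 (cv2) and the standard library are available. Lean on these libraries where they do the work, as an engineer would, in place of code of your own. Each camera call takes 0.05 s, during which the arm holds its last target. There are 200 camera calls.

## Working session

There is one attempt and no reset: what is moved stays moved. The work goes in short steps, Python scripts to look and compute and a shell command to move; the robot and the scene stay as the last step left them, time stands still between calls to the robot, and variables do not carry over. Pictures are saved under pics/ and viewed, about 12 in all and at most 16, crops included, and the job is handed in when it is done.

```bash
mkdir -p pics; ls; cat > h.py <<'E'
import numpy as np, cv2, json
from bench import r, optics, hand_in
from scipy.spatial.transform import Rotation as R
def snap(cam,fn=None):
    p,d=optics.snapshot(cam)
    if fn: cv2.imwrite('pics/'+fn,p)
    return p,d
def rot(o):
    o=np.array(o,float)
    return o if o.shape==(3,3) else R.from_euler('xyz',o,degrees=True).as_matrix()
def cloud(cam,d):
    c=optics.camera_params(cam);K=np.array(c['camera_matrix'],float);k=c['k1']
    h,w=d.shape;u,v=np.meshgrid(np.arange(w),np.arange(h))
    pts=np.stack([u,v],-1).reshape(-1,1,2).astype(float)
    n=cv2.undistortPoints(pts,K,np.array([k,0,0,0.])).reshape(h,w,2)
    P=np.concatenate([n,np.ones((h,w,1))],-1)*d[...,None]
    return P@rot(c['orientation']).T+np.array(c['eye'],float)
E
python3 - <<'E'
from h import *
s=r.sense(); print(s)
for c in('scene','top'):
    print(c,optics.camera_params(c))
    snap(c,c+'0.png')
    for q in ['housing0','fixture','bar_grip','lever_grip']:
        print(q,[(np.round(x['at']).tolist(),round(x['score'],2)) for x in optics.search_frame(c,q)])
E
```

```text
pics
{'time': 0.0, 'joint_pos': array([ 6.83892660e+01,  7.51429072e+00,  8.53319162e+01, -9.70158658e-04,
        8.72596525e+01, -4.89242240e+00]), 'qd': array([-0.00834202,  0.05469716,  0.03179836,  0.06809714, -0.08984754,
        0.10336111]), 'joint_efforts': array([ 5.38456407e-04, -5.69392884e+01, -5.00563216e+01, -6.60617434e-05,
        1.46046866e-02, -2.02289641e-05]), 'tool_pos': array([172.37225764, 574.1252726 , 230.22766418]), 'tcp_rot': array([-1.79991937e+02,  1.05556407e-01,  7.32817431e+01]), 'ft_force': array([-0.03646559, -0.53957679, -0.46325621]), 'wrist_torque': array([-0.02882929,  0.01608689, -0.00087932]), 'finger_gap': 85.17980696517296}
scene {'camera_matrix': array([[423.35270131,   0.        , 286.80631354],
       [  0.        , 423.35270131, 201.32643072],
       [  0.        ,   0.        ,   1.        ]]), 'k1': -0.05528341935033102, 'eye': array([1108.82995763, -217.94281713,  946.0124629 ]), 'orientation': array([-145.4364814 ,   -0.78946334,   69.16464428])}
housing0 [([378.0, -172.0, 52.0], 0.96), ([539.0, -429.0, 58.0], 0.68), ([576.0, -287.0, 59.0], 0.67)]
fixture [([568.0, 104.0, 13.0], 0.56)]
bar_grip [([536.0, -428.0, 59.0], 0.74), ([551.0, 96.0, 37.0], 0.63)]
lever_grip [([563.0, 278.0, 32.0], 0.66)]
top {'camera_matrix': array([[440.5608507 ,   0.        , 271.47678307],
       [  0.        , 440.5608507 , 211.87128777],
       [  0.        ,   0.        ,   1.        ]]), 'k1': 0.02966376912401427, 'eye': array([4.34266464e+02, 1.04355458e+00, 1.26114112e+03]), 'orientation': array([-1.74720884e+02,  1.37144413e-01, -8.86610685e+01])}
housing0 [([373.0, -170.0, 60.0], 0.79), ([524.0, -428.0, 60.0], 0.69), ([558.0, -288.0, 63.0], 0.56), ([403.0, -283.0, 65.0], 0.52)]
fixture [([547.0, 123.0, 6.0], 0.58)]
bar_grip [([549.0, 102.0, 33.0], 0.75)]
lever_grip [([564.0, 280.0, 34.0], 0.79), ([631.0, -408.0, 3.0], 0.28)]
```

View pics/top0.png

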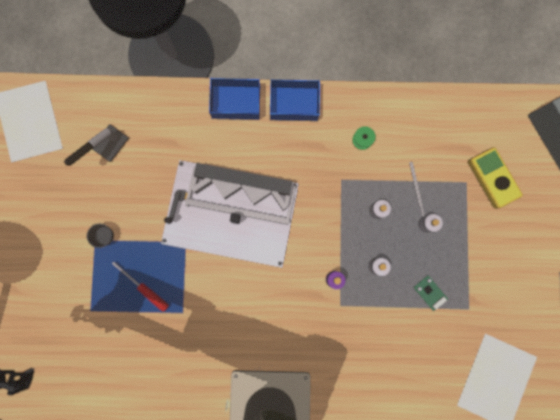

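View pics/scene0.png

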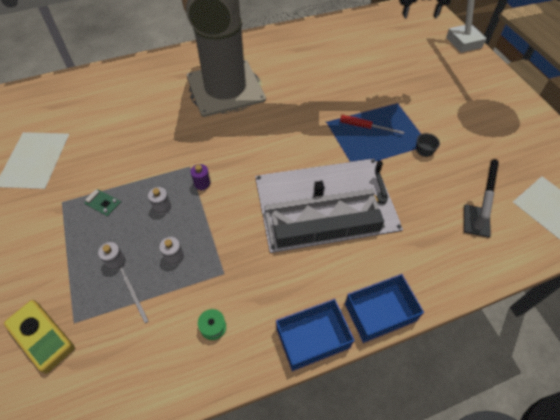

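The top view shows three housings with white tops at (382,209), (433,223) and (381,267). The purple look-alike is at (337,280). The fixture lies around (230,215), turned about -12°, with its lever at the left end at (173,205). Next I'll fit the poses.

```bash
cat >> h.py <<'E'
def plane(cam,uv,z):
    c=optics.camera_params(cam);K=np.array(c['camera_matrix'],float)
    n=cv2.undistortPoints(np.array(uv,float).reshape(-1,1,2),K,np.array([c['k1'],0,0,0.])).reshape(-1,2)
    d=np.c_[n,np.ones(len(n))]@rot(c['orientation']).T;e=np.array(c['eye'],float)
    return e+d*((z-e[2])/d[:,2])[:,None]
def housings(P,ctrs):
    out=[]
    for c in ctrs:
        m=(np.hypot(P[...,0]-c[0],P[...,1]-c[1])<40)&(P[...,2]>52)&(P[...,2]<90)
        q=P[m]; 
        out.append(np.round([*(cv2.minEnclosingCircle(q[:,:2].astype(np.float32))[0]),*np.median(q,0),len(q)],1).tolist() if len(q) else None)
    return out
E
python3 - <<'E'
from h import *
for cam in('top','scene'):
    p,d=snap(cam);P=cloud(cam,d)
    print(cam,*housings(P,[(558,-288),(524,-428),(403,-283)]),sep='\n')
    m=(np.abs(P[...,0]-550)<220)&(np.abs(P[...,1]-115)<240)&(P[...,2]>5)&(P[...,2]<60)
    m=cv2.morphologyEx(m.astype(np.uint8),cv2.MORPH_OPEN,np.ones((3,3)))
    n,l,st,_=cv2.connectedComponentsWithStats(m);k=1+np.argmax(st[1:,4]);mm=l==k
    q=P[mm]; print(st[k], cv2.minAreaRect(q[:,:2].astype(np.float32)))
    hi=mm&(P[...,2]>43)&(P[...,2]<56); hi=cv2.morphologyEx(hi.astype(np.uint8),cv2.MORPH_OPEN,np.ones((3,3)))
    n,l,st,_=cv2.connectedComponentsWithStats(hi);k=1+np.argmax(st[1:,4])
    q=P[l==k];print('block',st[k],cv2.minAreaRect(q[:,:2].astype(np.float32)),np.median(q[:,2]))
    b=mm&(P[...,2]>60); print('hi',P[(np.abs(P[...,0]-550)<120)&(np.abs(P[...,1]-115)<200)&(P[...,2]>62)].round(0).tolist()[:40])
p=cv2.imread('pics/top0.png')[150:275,150:310];cv2.imwrite('pics/c1.png',cv2.resize(p,None,fx=5,fy=4.8,interpolation=cv2.INTER_CUBIC))
E
```

```text
top
[562.2, -294.0, 562.2, -291.9, 61.0, 246.0]
[526.7, -434.8, 526.7, -432.2, 60.8, 254.0]
[403.2, -291.9, 404.8, -289.8, 60.8, 269.0]
[ 162  160  136  107 8258] ((545.5025634765625, 125.5141372680664), (350.7656555175781, 244.8692169189453), 80.15361022949219)
block [286 199   3   3   9] ((579.4931030273438, -35.48985290527344), (5.856979846954346, 5.571476936340332), 0.836854875087738) 53.52959746405463
hi [[434.0, 1.0, 1261.0], [434.0, 1.0, 1261.0], [434.0, 1.0, 1261.0], [434.0, 1.0, 1261.0], [434.0, 1.0, 1261.0], [434.0, 1.0, 1261.0], [434.0, 1.0, 1261.0], [434.0, 1.0, 1261.0], [434.0, 1.0, 1261.0], [434.0, 1.0, 1261.0], [434.0, 1.0, 1261.0], [434.0, 1.0, 1261.0], [434.0, 1.0, 1261.0], [434.0, 1.0, 1261.0], [434.0, 1.0, 1261.0], [434.0, 1.0, 1261.0], [434.0, 1.0, 1261.0], [434.0, 1.0, 1261.0], [434.0, 1.0, 1261.0], [434.0, 1.0, 1261.0], [434.0, 1.0, 1261.0], [434.0, 1.0, 1261.0], [434.0, 1.0, 1261.0], [434.0, 1.0, 1261.0], [434.0, 1.0, 1261.0], [434.0, 1.0, 1261.0], [434.0, 1.0, 1261.0], [434.0, 1.0, 1261.0], [434.0, 1.0, 1261.0], [434.0, 1.0, 1261.0], [434.0, 1.0, 1261.0], [434
[... 791 characters left out ...]
6.0, 287.0, 72.0], [517.0, 289.0, 72.0], [517.0, 293.0, 71.0], [518.0, 295.0, 71.0], [512.0, 281.0, 65.0], [517.0, 280.0, 71.0], [520.0, 281.0, 75.0], [519.0, 285.0, 71.0], [518.0, 289.0, 69.0], [521.0, 290.0, 72.0], [521.0, 294.0, 70.0], [515.0, 279.0, 66.0], [520.0, 279.0, 71.0], [520.0, 282.0, 69.0], [522.0, 284.0, 71.0], [523.0, 286.0, 71.0], [522.0, 290.0, 69.0], [523.0, 293.0, 69.0], [517.0, 279.0, 64.0], [520.0, 279.0, 67.0], [524.0, 280.0, 71.0], [523.0, 284.0, 68.0], [526.0, 284.0, 72.0], [525.0, 289.0, 68.0], [524.0, 293.0, 66.0], [521.0, 280.0, 63.0], [525.0, 283.0, 67.0], [527.0, 285.0, 68.0], [525.0, 290.0, 63.0], [527.0, 282.0, 65.0], [527.0, 286.0, 63.0], [514.0, 100.0, 70.0]]
```

View pics/c1.png

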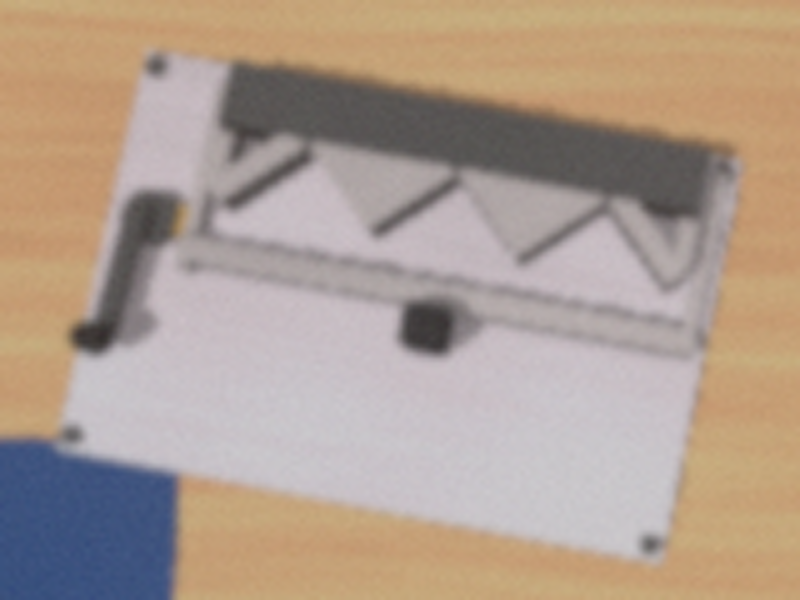

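Fixture fit, averaged over the two cameras: origin about (584.5, 96.9), yaw -9.8°. The lever knob is at about (518, 285.5), which is the locked position. With tool yaw at 80.2°, tool x is fixture y and tool y is fixture x. I'll do the lever first.

```bash
python3 -m pendant '[[0.7,0,0,0,-6.9],[0.7,-22.5,39,0,0],[0.7,-22.5,39,0,0],[0.7,-22.5,39,0,0],[0.7,-22.5,39,0,0],[0.7,-22.5,39,0,0],[0.7,-22.5,39,0,0],[0.7,-22.5,39,0,0],[0.7,-22.5,39,0,0],[0.7,-22.5,39,0,0]]' 40
cat >> h.py <<'E'
O=np.array([584.5,96.9]);A=np.radians(-9.8);FX=np.array([np.cos(A),np.sin(A)]);FY=np.array([-np.sin(A),np.cos(A)])
def W(fx,fy): return O+fx*FX+fy*FY
def go(xy,z=None,yaw=None):
    "tool-frame shift to reach world xy,z at present yaw"
    s=r.sense();p=s['tool_pos'];y=np.radians(s['tcp_rot'][2]);d=np.array(xy)-p[:2]
    f=((p[:2]-O)@FX,(p[:2]-O)@FY)
    print('t',round(s['time'],1),'pos',p.round(1),'fix',np.round(f,1),'yaw',s['tcp_rot'].round(2),'gap',round(s['finger_gap'],1),'F',s['ft_force'].round(1))
    print('dx,dy,dz',np.round([d@[np.cos(y),np.sin(y)],d@[np.sin(y),-np.cos(y)],p[2]-(p[2] if z is None else z)],1), 'turn',None if yaw is None else round((s['tcp_rot'][2]-yaw+180)%360-180,2))
E
python3 -c "
from h import *
go(W(-98,174),40,80.2)"
```

```text
time: 1.6
tool_pos: [485.2, 313.9, 231.5]
tcp_rot: [180.0, -0.0, 80.2]
ft_force: [0.9, -0.2, 0.0]
finger_gap: 59.8
t 1.6 pos [485.2 313.9 231.5] fix [-134.8  196.9] yaw [ 1.7998e+02 -2.0000e-02  8.0180e+01] gap 59.8 F [ 0.9 -0.2  0. ]
dx,dy,dz [-22.9  36.8 191.5] turn -0.02
```

```bash
python3 -m pendant '[[0.7,-22.9,36.8,20,0],[0.7,0,0,40,0],[0.7,0,0,40,0],[0.7,0,0,40,0],[0.7,0,0,35,0],[0.7,0,0,16,0],[0,0,0,0,0],[0,0,0,0,0],[0,0,0,0,0],[0,0,0,0,0]]' 40; python3 -m pendant '[[0,0,0,0,0],[0,0,0,0,0]]'
```

```text
time: 2.6
tool_pos: [517.9, 287.6, 43.1]
tcp_rot: [179.8, -0.2, 80.2]
ft_force: [-1.7, 1.7, 4.3]
finger_gap: 16.8
time: 2.8
tool_pos: [517.9, 287.5, 43.0]
tcp_rot: [179.8, -0.1, 80.2]
ft_force: [-2.7, 2.5, 6.7]
finger_gap: 16.8
```

```bash
python3 -m pendant '[[0,0,0,-4,0],[0,5.4,0.2,0,4],[0,8.1,0.4,0,6],[0,10.9,0.76,0,8],[0,10.9,0.76,0,8],[0,10.9,0.76,0,8],[0,10.9,0.76,0,8],[0,10.9,0.76,0,8],[0,10.9,0.76,0,8],[0,10.9,0.76,0,8]]'; python3 -m pendant '[[0,10.9,0.76,0,8],[0,8.1,0.4,0,6],[0,0,0,0,0]]'; python3 -c "
from h import *
go(W(-6,251),40,0)"
```

```text
time: 3.8
tool_pos: [573.1, 348.3, 43.7]
tcp_rot: [179.9, 0.2, 13.8]
ft_force: [-5.1, -3.4, -0.9]
finger_gap: 16.8
time: 4.1
tool_pos: [592.4, 350.7, 43.7]
tcp_rot: [179.9, 0.2, -0.1]
ft_force: [-4.1, -1.0, -2.0]
finger_gap: 17.0
t 4.1 pos [592.4 350.7  43.7] fix [-35.4 251.5] yaw [ 1.7994e+02  1.6000e-01 -7.0000e-02] gap 17.0 F [-4.1 -1.  -2. ]
dx,dy,dz [28.9  5.4  3.7] turn -0.07
```

```bash
python3 -m pendant '[[0,3,0,0,0],[0,0,0,0,0],[0.6,0,0,0,0],[0.6,0,0,0,0],[0.6,0,0,-30,0],[0.6,0,0,-40,-5],[0.6,0,0,-40,-8],[0.6,0,0,-40,-8],[0.6,0,0,-30,-8],[0.6,0,0,0,-8]]'; python3 - <<'E'
from h import *
go(W(-70,0),40,80.2)
for c in('scene','top'):
    p,d=snap(c,c+'1.png');P=cloud(c,d)
    f=(P[...,:2]-O)@np.c_[FX,FY]
    m=(P[...,2]>60)&(P[...,2]<80)&(np.abs(f[...,0]+80)<60)&(np.abs(f[...,1])<40)
    print(c,m.sum(),f[m].mean(0) if m.any() else '')
    m=(P[...,2]>62)&(P[...,2]<80)&(np.hypot(f[...,0]+20,f[...,1]-174)<100)&(np.hypot(f[...,0]+20,f[...,1]-174)>50); print('lever',m.sum(),f[m].mean(0) if m.any() else '')
    m=(P[...,2]>30)&(P[...,2]<42)&(np.abs(f[...,0]+40)<100)&(np.abs(f[...,1]+40)<20); print('bar',np.percentile(f[m][:,0],[0,5,50,95,100]) if m.any() else '')
E
```

```text
time: 5.1
tool_pos: [599.4, 352.5, 233.0]
tcp_rot: [179.8, -0.7, 37.5]
ft_force: [-0.2, 0.9, -0.1]
finger_gap: 50.9
t 5.1 pos [599.4 352.5 233. ] fix [-28.8 254.4] yaw [179.84  -0.71  37.51] gap 50.9 F [-0.2  0.9 -0.1]
dx,dy,dz [-214.9  142.2  193. ] turn -42.69
scene 94 [-54.14644866  -2.99521352]
lever 42 [-30.51666258 245.96459329]
bar [-44.93010698 -43.40678322 -34.1251449  -27.90562723 -25.39490577]
top 87 [-57.71268066   0.57781136]
lever 48 [-22.38892119 230.71486358]
bar [-44.58673643 -43.98084112 -35.64675698  -0.31287003   9.84006895]
```

```bash
python3 -m pendant '[[0.8,0,0,0,-8.5],[0.8,0,0,0,-8.5],[0.8,0,0,0,-8.5],[0.8,0,0,0,-8.5],[0.8,0,0,0,-8.7],[0.8,-45,-5,0,0],[0.8,-45,-5,0,0],[0.8,-45,-5,0,0],[0.8,-45,-5,0,0],[0.8,-40,-5,0,0]]'; python3 -c "
from h import *
go(W(-56,0),42,80.2)"
```

```text
time: 6.2
tool_pos: [531.2, 137.1, 223.2]
tcp_rot: [-179.9, 0.1, 79.5]
ft_force: [0.7, -0.4, 0.5]
finger_gap: 68.3
t 6.2 pos [531.2 137.1 223.2] fix [-59.4  30.5] yaw [-1.7994e+02  6.0000e-02  7.9480e+01] gap 68.3 F [ 0.7 -0.4  0.5]
dx,dy,dz [-30.5   3.8 181.2] turn -0.72
```

```bash
python3 -m pendant '[[0.8,-30.5,3.8,20,-0.7],[0.8,0,0,45,0],[0.8,0,0,45,0],[0.8,0,0,40,0],[0.8,0,0,21,0],[0.8,0,0,10,0],[0,0,0,0,0],[0,0,0,0,0],[0,0,0,0,0],[0,0,0,0,0]]' 50; python3 -m pendant '[[0,0,0,0,0],[0,0,-5,0,0],[0,0,-10,0,0],[0,0,-12,0,0],[0,0,-12,0,0],[0,0,-12,0,0],[0,0,-12,0,0],[0,0,-12,0,0],[0,0,-10,0,0],[0,0,0,0,0]]';  python3 -c "
from h import *
go(W(-138,0),42,80.2)"
```

```text
time: 7.2
tool_pos: [532.3, 107.6, 45.5]
tcp_rot: [179.8, 0.1, 80.4]
ft_force: [-1.6, -6.5, 4.1]
finger_gap: 23.1
time: 8.2
tool_pos: [451.1, 121.7, 45.8]
tcp_rot: [179.4, -0.0, 80.4]
ft_force: [14.7, -6.1, -9.6]
finger_gap: 23.0
t 8.2 pos [451.1 121.7  45.8] fix [-135.7    1.7] yaw [ 1.7938e+02 -3.0000e-02  8.0440e+01] gap 23.0 F [14.7 -6.1 -9.6]
dx,dy,dz [-1.7 -2.3  3.8] turn 0.24
```

```bash
python3 -m pendant '[[0,0,-4,0,0],[0,0,0,0,0],[0,0,0,0,0]]';  python3 -m pendant '[[0,0,3,0,0],[0,0,0,0,0],[0.8,0,0,0,0],[0.8,0,0,0,0],[0.8,0,0,-20,0],[0.8,0,0,-40,0],[0.8,0,0,-40,0],[0.8,0,0,-40,0],[0.8,0,0,-40,0],[0.8,0,0,0,0]]'; sed -i 's/O=np.array(\[584.5,96.9\])/O=np.array([584.8,98.4])/' h.py; python3 - <<'E'
from h import *
go((564,-294.5),30,80.2)
p,d=snap('top','top2.png');P=cloud('top',d)
print(*housings(P,[(563,-295),(527,-436),(404,-293)]),sep='\n')
f=(P[...,:2]-O)@np.c_[FX,FY]
m=(P[...,2]>30)&(P[...,2]<42)&(np.abs(f[...,0]+80)<60)&(np.abs(f[...,1]+100)<25); print('bar',np.percentile(f[m][:,0],[0,5,50,95,100]) if m.any() else '')
E
```

```text
time: 8.5
tool_pos: [450.6, 121.8, 46.2]
tcp_rot: [179.0, -0.1, 80.4]
ft_force: [33.5, -8.4, -25.2]
finger_gap: 23.1
time: 9.5
tool_pos: [449.2, 123.6, 230.9]
tcp_rot: [179.4, -0.2, 80.5]
ft_force: [0.3, 0.2, 0.1]
finger_gap: 68.1
t 9.5 pos [449.2 123.6 230.9] fix [-137.9    1.7] yaw [179.37  -0.23  80.49] gap 68.1 F [0.3 0.2 0.1]
dx,dy,dz [-393.4  182.3  200.9] turn 0.29
[563.3, -294.1, 562.2, -291.8, 61.1, 245.0]
[527.1, -434.3, 527.0, -431.8, 61.2, 253.0]
[403.5, -291.8, 404.6, -289.8, 60.9, 268.0]
bar [-125.5759573  -124.99573764 -118.23374619 -110.94532975 -110.3045332 ]
```

View pics/top2.png

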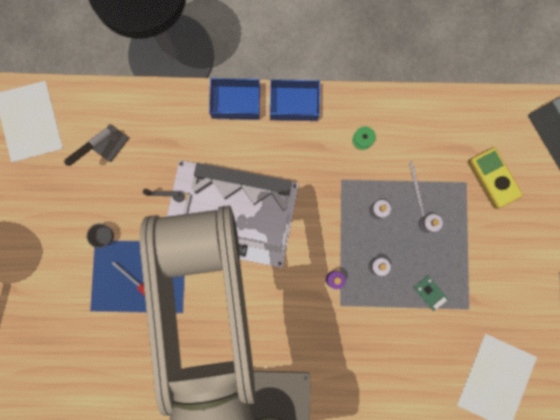

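Bar front is at fixture x ≈ -110, so it is fully back, and the lever is out at (150,193). The housings have not moved. Next I'll pick housing a.

```bash
python3 -m pendant '[[1,-39.3,18.2,0,0.3],[1,-39.3,18.2,0,0],[1,-39.3,18.2,0,0],[1,-39.3,18.2,0,0],[1,-39.3,18.2,0,0],[1,-39.3,18.2,0,0],[1,-39.3,18.2,0,0],[1,-39.3,18.2,0,0],[1,-39.3,18.2,0,0],[1,-39.3,18.2,0,0]]' 40;  python3 -c "
from h import *
go((563.5,-294.5),30,80.2)"
```

```text
time: 10.55
tool_pos: [558.0, -296.7, 221.6]
tcp_rot: [-179.9, -0.1, 80.2]
ft_force: [1.0, -0.5, 0.4]
finger_gap: 85.4
t 10.6 pos [ 558.  -296.7  221.6] fix [  40.8 -393.9] yaw [-1.7989e+02 -6.0000e-02  8.0170e+01] gap 85.4 F [ 1.  -0.5  0.4]
dx,dy,dz [  3.1   5.1 191.6] turn -0.03
```

```bash
python3 -m pendant '[[1,3.1,5.1,25,0],[1,0,0,45,0],[1,0,0,45,0],[1,0,0,40,0],[1,0,0,26,0],[1,0,0,10,0],[0,0,0,0,0],[0,0,0,0,0],[0,0,0,0,0],[0,0,0,0,0]]' 40;  python3 -m pendant '[[0,0,0,0,0],[0,0,0,0,0]]'; python3 -c "
from h import *
go(W(-34,84),150,80.2)"
```

```text
time: 11.55
tool_pos: [565.6, -294.3, 35.0]
tcp_rot: [179.8, 0.1, 80.2]
ft_force: [0.9, -0.3, 5.8]
finger_gap: 46.6
time: 11.75
tool_pos: [565.6, -294.3, 34.9]
tcp_rot: [179.8, 0.1, 80.2]
ft_force: [0.9, -0.6, 6.7]
finger_gap: 46.6
t 11.8 pos [ 565.6 -294.3   34.9] fix [  47.9 -390.3] yaw [1.7977e+02 9.0000e-02 8.0170e+01] gap 46.6 F [ 0.9 -0.6  6.7]
dx,dy,dz [ 474.2  -82.1 -115.1] turn -0.03
```

```bash
python3 -m pendant '[[0,0,0,-20,0],[0,0,0,-45,0],[0,0,0,-45,0],[0,30,-5,0,0],[0,40,-7,0,0],[0,40,-7,0,0],[0,40,-7,0,0],[0,40,-7,0,0],[0,40,-7,0,0],[0,40,-7,0,0]]';  python3 -m pendant '[[0,40,-7,0,0],[0,40,-7,0,0],[0,40,-7,0,0],[0,40,-7,0,0],[0,30,-5,0,0],[0,14,-2,0,0],[0,0,0,0,0],[0,0,0,0,0]]'; python3 -c "
from h import *
go(W(-34,84),43,80.2)"
```

```text
time: 12.75
tool_pos: [563.3, -17.6, 142.5]
tcp_rot: [180.0, -0.0, 80.2]
ft_force: [1.7, 1.1, -2.8]
finger_gap: 46.7
time: 13.55
tool_pos: [563.9, 187.2, 142.2]
tcp_rot: [-180.0, 0.0, 80.2]
ft_force: [-0.2, -0.4, -2.8]
finger_gap: 47.1
t 13.6 pos [563.9 187.2 142.2] fix [-35.7  83.9] yaw [-1.7999e+02  4.0000e-02  8.0200e+01] gap 47.1 F [-0.2 -0.4 -2.8]
dx,dy,dz [ 0.1  1.7 99.2] turn -0.0
```

```bash
python3 -m pendant '[[0,0,2,30,0],[0,0,0,40,0],[0,0,0,20,0],[0,0,0,5,0],[0,0,0,2,0],[0,0,0,2,0],[0,0,0,0,0],[0,0,0,0,0]]'; python3 -c "
from h import *
go(W(-34,84),43,80.2)"
```

```text
time: 14.35
tool_pos: [567.1, 187.6, 44.8]
tcp_rot: [179.9, -0.1, 80.2]
ft_force: [0.1, 0.0, -3.1]
finger_gap: 46.8
t 14.3 pos [567.1 187.6  44.8] fix [-32.7  84.8] yaw [ 1.7987e+02 -5.0000e-02  8.0170e+01] gap 46.8 F [ 0.1  0.  -3.1]
dx,dy,dz [-0.8 -1.3  1.8] turn -0.03
```

```bash
python3 -m pendant '[[0,0,0,1,0],[0,0,0,1,0],[0,0,0,1,0],[0,0,0,0,0]]'
```

```text
time: 14.75
tool_pos: [566.9, 187.6, 42.9]
tcp_rot: [179.9, -0.0, 80.2]
ft_force: [-7.1, -3.0, 12.8]
finger_gap: 47.1
```

```bash
python3 -m pendant '[[0,0,0,-0.7,0],[0.75,0,0,0,0],[0.75,0,0,0,0],[0.75,0,0,0,0],[0.75,0,0,-20,0],[0.75,0,0,-40,0],[0,0,-20,-25,0],[0,0,-30,0,0],[0,0,0,0,0],[0,0,0,0,0]]'; python3 - <<'E'
from h import *
go(W(-84,84),30,80.2)
p,d=snap('scene','s3.png');P=cloud('scene',d);f=(P[...,:2]-O)@np.c_[FX,FY]
cv2.imwrite('pics/s3c.png',cv2.resize(p[120:270,220:420],None,fx=4,fy=4,interpolation=cv2.INTER_CUBIC))
E
```

```text
time: 15.75
tool_pos: [516.4, 196.1, 125.9]
tcp_rot: [180.0, 0.0, 80.2]
ft_force: [-0.1, -0.6, -0.4]
finger_gap: 5.7
t 15.8 pos [516.4 196.1 125.9] fix [-84.   84.6] yaw [179.99   0.    80.22] gap 5.7 F [-0.1 -0.6 -0.4]
dx,dy,dz [-0.6  0.  95.9] turn 0.02
```

View pics/s3c.png

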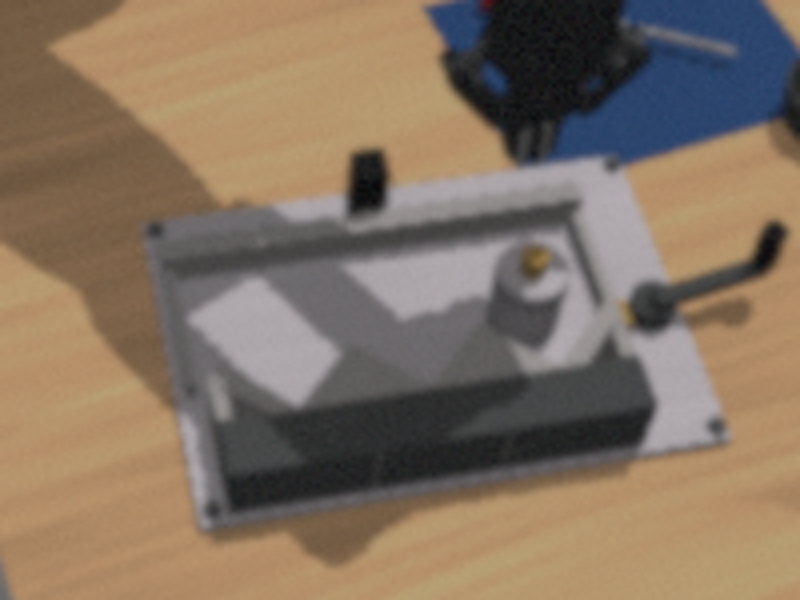

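The housing stands upright in front of notch 2, with the lever out and the bar back. Now I'll push it home with the shut fingers held low.

```bash
python3 -m pendant '[[0,0,0,40,0],[0,0,0,40,0],[0,0,0,12,0],[0,0,8,0,0],[0,0,8,0,0],[0,0,8,0,0],[0,0,8,0,0],[0,0,6,0,0],[0,0,4,0,0],[0,0,4,0,0]]';python3 -m pendant '[[0,0,2,0,0],[0,0,0,0,0]]'; python3 -c "
from h import *
go(W(-35,84),30,80.2)"
```

```text
time: 16.8
tool_pos: [562.0, 188.1, 34.4]
tcp_rot: [-179.9, 0.0, 80.2]
ft_force: [-22.8, -1.5, 12.1]
finger_gap: -0.3
time: 17.0
tool_pos: [562.1, 187.5, 33.5]
tcp_rot: [-179.8, 0.1, 80.2]
ft_force: [-10.6, -0.6, 6.1]
finger_gap: 0.2
t 17.0 pos [562.1 187.5  33.5] fix [-37.5  84. ] yaw [-1.7975e+02  9.0000e-02  8.0190e+01] gap 0.2 F [-10.6  -0.6   6.1]
dx,dy,dz [0.  2.5 3.5] turn -0.01
```

```bash
python3 -m pendant '[[0,0,2,0,0],[0,0,1.5,0,0],[0,0,0,0,0]]';  python3 -m pendant '[[0,0,-10,0,0],[0,0,-30,0,0],[0,0,-8,0,0],[0,0,0,-40,0],[0,0,0,-45,0],[0,0,-20,-45,0],[0.5,-40,-20,0,0],[1,-40,-20,0,0],[1,-40,0,0,0],[1,-40,0,0,0]]';python3 - <<'E'
from h import *
go((563,-294),30,80.2)
for c in ('scene','top'):
    p,d=snap(c,c+'4.png');P=cloud(c,d);f=(P[...,:2]-O)@np.c_[FX,FY]
    print(c,*housings(P,[W(0,84),(527,-435),(404,-293)]),sep='\n'); print('nest2',W(0,84))
    m=(np.hypot(f[...,0],f[...,1]-84)<40)&(P[...,2]>56)&(P[...,2]<90);q=f[m]; print(m.sum(),q.min(0),q.max(0)) if m.any() else 0
E
```

```text
time: 17.3
tool_pos: [562.4, 187.3, 32.7]
tcp_rot: [-179.4, 0.2, 80.2]
ft_force: [-24.3, 0.6, 12.9]
finger_gap: 0.3
time: 18.3
tool_pos: [433.6, 46.8, 164.7]
tcp_rot: [179.9, -0.0, 80.3]
ft_force: [-0.2, -0.5, 0.3]
finger_gap: 58.1
t 18.3 pos [433.6  46.8 164.7] fix [-140.2  -76.6] yaw [179.86  -0.    80.25] gap 58.1 F [-0.2 -0.5  0.3]
dx,dy,dz [-314.   185.2  134.7] turn 0.05
scene
[600.7, 181.2, 609.0, 174.9, 64.3, 443.0]
[527.7, -436.4, 532.7, -433.6, 60.2, 307.0]
[406.0, -296.0, 411.0, -294.2, 59.8, 242.0]
nest2 [599.09759793 181.17426347]
315 [-24.28592137  45.28635176] [ 39.79871838 121.49034642]
top
[604.8, 180.2, 606.0, 178.5, 65.1, 434.0]
[527.6, -434.8, 526.8, -432.3, 61.2, 252.0]
[404.0, -291.9, 403.9, -289.5, 60.9, 272.0]
nest2 [599.09759793 181.17426347]
367 [-24.90400499  45.93712719] [ 38.9963905  123.30422404]
```

Housing a is home: firm stop, and its rear edge is at fixture x ≈ -24.5. Next is housing c at (404.8, -293).

```bash
python3 -m pendant '[[1,-38,3.2,0,0],[1,-38,3.2,0,0],[1,-38,3.2,0,0],[1,-38,3.2,0,0],[1,-38,3.2,0,0],[1,-38,3.2,0,0],[1,-38,3.2,0,0],[1,-38,3.2,0,0],[1,-36,3.2,0,0],[1,0,0,0,0]]';  python3 - <<'E'
from h import *
go((404.8,-293),30,80.2)
p,d=snap('scene');P=cloud('scene',d);print(*housings(P,[(527,-435),(404,-293)]),sep='\n')
E
```

```text
time: 19.4
tool_pos: [404.1, -296.0, 164.5]
tcp_rot: [179.9, 0.1, 80.0]
ft_force: [0.4, -0.1, -0.4]
finger_gap: 85.4
t 19.4 pos [ 404.1 -296.   164.5] fix [-111.  -419.4] yaw [1.7992e+02 1.3000e-01 7.9990e+01] gap 85.4 F [ 0.4 -0.1 -0.4]
dx,dy,dz [  3.1   0.2 134.5] turn -0.21
[527.3, -435.4, 533.0, -433.2, 60.6, 309.0]
[405.6, -293.5, 411.2, -293.8, 59.7, 249.0]
```

```bash
python3 -m pendant '[[1,3,0.5,20,-0.2],[1,0,0,45,0],[1,0,0,40,0],[1,0,0,20,0],[1,0,0,9,0],[0,0,0,0,0],[0,0,0,0,0],[0,0,0,0,0],[0,0,0,0,0],[0,0,0,0,0]]' 40;  python3 -c "
from h import *
go(W(-34,0),150,80.2)"
```

```text
time: 20.45
tool_pos: [406.7, -290.4, 32.3]
tcp_rot: [179.8, 0.1, 80.4]
ft_force: [0.2, 0.7, 7.3]
finger_gap: 46.9
t 20.4 pos [ 406.7 -290.4   32.3] fix [-109.3 -413.4] yaw [1.7979e+02 1.1000e-01 8.0370e+01] gap 46.9 F [0.2 0.7 7.3]
dx,dy,dz [ 413.2   76.5 -117.7] turn 0.17
```

```bash
python3 -m pendant '[[0,0,0,-20,0],[0,0,0,-45,0],[0,0,0,-50,0],[0,33,6,0,0.2],[0,40,7.4,0,0],[0,40,7.4,0,0],[0,40,7.4,0,0],[0,40,7.4,0,0],[0,40,7.4,0,0],[0,40,7.4,0,0]]';  python3 -m pendant '[[0,40,7.4,0,0],[0,40,7.4,0,0],[0,40,7.4,0,0],[0,20,4,0,0],[0,0,0,0,0],[0,0,0,0,0]]'; python3 -c "
from h import *
go(W(-34,0),42,80.2)"
```

```text
time: 21.45
tool_pos: [501.6, -27.0, 145.5]
tcp_rot: [180.0, -0.0, 80.2]
ft_force: [1.0, -0.4, -2.6]
finger_gap: 46.8
time: 22.05
tool_pos: [550.7, 104.9, 145.0]
tcp_rot: [-180.0, 0.0, 80.2]
ft_force: [0.5, -0.1, -2.1]
finger_gap: 46.5
t 22.1 pos [550.7 104.9 145. ] fix [-34.7   0.6] yaw [-1.7998e+02  3.0000e-02  8.0240e+01] gap 46.5 F [ 0.5 -0.1 -2.1]
dx,dy,dz [ -0.6   0.7 103. ] turn 0.04
```

```bash
python3 -m pendant '[[0,0,0,30,0],[0,0,0,40,0],[0,0,0,22,0],[0,0,0,7,0],[0,0,0,2,0],[0,0,0,1,0],[0,0,0,1,0],[0,0,0,0,0]]'; python3 -m pendant '[[0,0,0,1,0],[0,0,0,0,0]]'
```

```text
time: 22.85
tool_pos: [552.0, 104.8, 43.4]
tcp_rot: [179.9, -0.0, 80.2]
ft_force: [0.4, 0.4, -2.1]
finger_gap: 46.8
time: 23.05
tool_pos: [551.2, 104.9, 41.4]
tcp_rot: [180.0, -0.0, 80.2]
ft_force: [0.2, 0.5, -3.4]
finger_gap: 46.6
```

```bash
python3 -m pendant '[[0,0,0,1,0],[0,0,0,0,0]]'; python3 -m pendant '[[0,0,0,0.7,0],[0,0,0,0,0]]'
```

```text
time: 23.25
tool_pos: [551.2, 104.9, 40.4]
tcp_rot: [180.0, -0.0, 80.2]
ft_force: [-2.0, -0.7, 1.7]
finger_gap: 46.9
time: 23.45
tool_pos: [551.3, 104.9, 40.4]
tcp_rot: [180.0, -0.0, 80.2]
ft_force: [-4.5, -0.6, 8.2]
finger_gap: 47.2
```

```bash
python3 -m pendant '[[0,0,0,-0.5,0],[0.75,0,0,0,0],[0.75,0,0,0,0],[0.75,0,0,0,0],[0.75,0,0,-20,0],[0.75,0,0,-45,0],[0,0,-20,-25,0],[0,0,-30,0,0],[0,0,0,0,0],[0,0,0,0,0]]'; python3 -c "
from h import *
go(W(-84,0),35,80.2)"
```

```text
time: 24.45
tool_pos: [501.5, 113.4, 129.8]
tcp_rot: [180.0, -0.0, 80.2]
ft_force: [0.5, 1.2, -0.3]
finger_gap: 5.7
t 24.4 pos [501.5 113.4 129.8] fix [-84.6   0.6] yaw [ 1.7997e+02 -1.0000e-02  8.0200e+01] gap 5.7 F [ 0.5  1.2 -0.3]
dx,dy,dz [-0.6  0.6 94.8] turn 0.0
```

```bash
python3 -m pendant '[[0,-0.6,0,40,0],[0,0,0,40,0],[0,0,0,15,0],[0,0,8,0,0],[0,0,8,0,0],[0,0,8,0,0],[0,0,8,0,0],[0,0,6,0,0],[0,0,4,0,0],[0,0,4,0,0]]';python3 -m pendant '[[0,0,2,0,0],[0,0,1,0,0],[0,0,0,0,0]]'; python3 -c "
from h import *
go(W(-37.2,0),30,80.2)"
```

```text
time: 25.45
tool_pos: [547.4, 104.9, 35.2]
tcp_rot: [180.0, -0.0, 80.2]
ft_force: [-5.4, -0.5, 3.8]
finger_gap: -0.3
time: 25.75
tool_pos: [547.7, 104.1, 34.2]
tcp_rot: [-179.7, 0.1, 80.2]
ft_force: [-11.1, -0.5, 6.4]
finger_gap: 0.2
t 25.8 pos [547.7 104.1  34.2] fix [-37.5  -0.7] yaw [-1.7973e+02  9.0000e-02  8.0180e+01] gap 0.2 F [-11.1  -0.5   6.4]
dx,dy,dz [0.7 0.3 4.2] turn -0.02
```

Same stop as before (-37.5). I'll press a little more, back off, and go to housing b, checking on the way.

```bash
python3 -m pendant '[[0,0,2,0,0],[0,0,1.5,0,0],[0,0,0,0,0]]';  python3 -m pendant '[[0,0,-10,0,0],[0,0,-30,0,0],[0,0,-8,0,0],[0,0,0,-40,0],[0,0,0,-45,0],[0,0,-10,-45,0],[0.5,-40,0,0,0],[1,-45,0,0,0],[1,-45,0,0,0],[1,-45,0,0,0]]';python3 - <<'E'
from h import *
go((527.5,-435),30,80.2)
for c in ('scene','top'):
    p,d=snap(c,c+'5.png');P=cloud(c,d);f=(P[...,:2]-O)@np.c_[FX,FY]
    print(c,*housings(P,[(527,-435)]))
    for y in(0,84):
        m=(np.hypot(f[...,0],f[...,1]-y)<32)&(P[...,2]>56)&(P[...,2]<90);q=f[m]; print(y,m.sum(),q.min(0),q.max(0)) if m.any() else 0
E
```

```text
time: 26.05
tool_pos: [548.0, 104.0, 33.3]
tcp_rot: [-179.3, 0.1, 80.2]
ft_force: [-24.5, -0.5, 14.1]
finger_gap: 0.2
time: 27.05
tool_pos: [466.6, -60.5, 165.6]
tcp_rot: [179.9, 0.0, 80.2]
ft_force: [0.7, -0.6, 1.1]
finger_gap: 58.1
t 27.1 pos [466.6 -60.5 165.6] fix [ -89.5 -176.7] yaw [1.7986e+02 2.0000e-02 8.0230e+01] gap 58.1 F [ 0.7 -0.6  1.1]
dx,dy,dz [-358.8  123.6  135.6] turn 0.03
scene [527.5, -435.7, 532.6, -433.3, 60.6, 314.0]
0 286 [-22.99496688 -26.99309868] [30.61379216 31.71158966]
84 280 [-23.3585007   56.61387878] [ 31.75563619 115.28493528]
top [528.0, -435.0, 526.9, -431.7, 61.2, 254.0]
0 280 [-24.22111688 -31.7744346 ] [31.42237867 30.04721995]
84 288 [-24.53754586  52.49879885] [ 31.17931659 115.09129733]
```

```bash
python3 -m pendant '[[1,-40,13.7,0,0],[1,-40,13.7,0,0],[1,-40,13.7,0,0],[1,-40,13.7,0,0],[1,-40,13.7,0,0],[1,-40,13.7,0,0],[1,-40,13.7,0,0],[1,-40,13.7,0,0],[1,-39,14,0,0],[1,0,0,0,0]]';  python3 - <<'E'
from h import *
go((527.7,-435.2),30,80.2)
E
```

```text
time: 28.15
tool_pos: [526.8, -437.9, 163.2]
tcp_rot: [-180.0, 0.1, 80.0]
ft_force: [0.3, 0.8, 0.2]
finger_gap: 85.2
t 28.1 pos [ 526.8 -437.9  163.2] fix [  34.1 -538.3] yaw [-1.7998e+02  7.0000e-02  7.9980e+01] gap 85.2 F [0.3 0.8 0.2]
dx,dy,dz [  2.8   0.4 133.2] turn -0.22
```

```bash
python3 -m pendant '[[1,2.8,0.5,20,-0.2],[1,0,0,45,0],[1,0,0,40,0],[1,0,0,19,0],[1,0,0,8,0],[0,0,0,0,0],[0,0,0,0,0],[0,0,0,0,0],[0,0,0,0,0],[0,0,0,0,0]]' 40;  python3 -c "
from h import *
go(W(-34,-84),150,80.2)"
```

```text
time: 29.15
tool_pos: [529.5, -432.2, 35.8]
tcp_rot: [179.8, 0.1, 80.4]
ft_force: [1.3, 0.3, 5.8]
finger_gap: 46.7
t 29.1 pos [ 529.5 -432.2   35.8] fix [  35.8 -532.3] yaw [1.7976e+02 1.4000e-01 8.0380e+01] gap 46.7 F [1.3 0.3 5.8]
dx,dy,dz [ 448.5  -68.4 -114.2] turn 0.18
```

```bash
python3 -m pendant '[[0,0,0,-20,0],[0,0,0,-45,0],[0,0,0,-45,0],[0,30,-5,0,0.2],[0,40,-6.2,0,0],[0,40,-6.2,0,0],[0,40,-6.2,0,0],[0,40,-6.2,0,0],[0,40,-6.2,0,0],[0,40,-6.2,0,0]]';  python3 -m pendant '[[0,40,-6.2,0,0],[0,40,-6.2,0,0],[0,40,-6.2,0,0],[0,35,-5,0,0],[0,23,-3,0,0],[0,0,0,0,0],[0,0,0,0,0]]'; python3 -c "
from h import *
go(W(-34,-84),45,80.2)"
```

```text
time: 30.15
tool_pos: [532.0, -156.2, 143.3]
tcp_rot: [179.9, 0.0, 80.2]
ft_force: [0.5, -0.2, -2.5]
finger_gap: 46.8
time: 30.85
tool_pos: [536.4, 22.5, 143.2]
tcp_rot: [180.0, 0.0, 80.3]
ft_force: [-0.3, 0.2, -2.3]
finger_gap: 46.8
t 30.9 pos [536.4  22.5 143.2] fix [-34.8 -83. ] yaw [1.7996e+02 2.0000e-02 8.0260e+01] gap 46.8 F [-0.3  0.2 -2.3]
dx,dy,dz [-1.   0.8 98.2] turn 0.06
```

```bash
python3 -m pendant '[[0,-1,0.8,30,0],[0,0,0,40,0],[0,0,0,20,0],[0,0,0,5,0],[0,0,0,2,0],[0,0,0,1,0],[0,0,0,0,0],[0,0,0,0,0]]'; python3 -m pendant '[[0,0,0,1,0],[0,0,0,0,0]]'
```

```text
time: 31.65
tool_pos: [538.1, 21.0, 46.2]
tcp_rot: [179.9, -0.0, 80.2]
ft_force: [-0.6, 0.1, -3.1]
finger_gap: 46.9
time: 31.85
tool_pos: [537.2, 21.2, 44.1]
tcp_rot: [180.0, -0.0, 80.2]
ft_force: [0.7, 0.4, -1.9]
finger_gap: 47.0
```

```bash
python3 -m pendant '[[0,0,0,0.8,0],[0,0,0,0,0]]'
```

```text
time: 32.05
tool_pos: [537.2, 21.2, 43.8]
tcp_rot: [180.0, 0.0, 80.2]
ft_force: [-3.3, 0.3, 4.9]
finger_gap: 46.7
```

```bash
python3 -m pendant '[[0.75,0,0,0,0],[0.75,0,0,0,0],[0.75,0,0,0,0],[0.75,0,0,-20,0],[0.75,0,0,-40,0],[0,0,-20,-25,0],[0,0,-30,0,0],[0,0,0,0,0],[0,0,0,0,0]]'; python3 -c "
from h import *
go(W(-84,-84),35,80.2)"
```

```text
time: 32.95
tool_pos: [487.6, 29.7, 128.0]
tcp_rot: [180.0, -0.0, 80.2]
ft_force: [1.1, 0.1, 0.2]
finger_gap: 6.0
t 33.0 pos [487.6  29.7 128. ] fix [-84.1 -84.2] yaw [179.96  -0.    80.19] gap 6.0 F [1.1 0.1 0.2]
dx,dy,dz [ 0.2  0.1 93. ] turn -0.01
```

```bash
python3 -m pendant '[[0,0,0,40,0],[0,0,0,40,0],[0,0,0,13,0],[0,0,8,0,0],[0,0,8,0,0],[0,0,8,0,0],[0,0,8,0,0],[0,0,6,0,0],[0,0,4,0,0],[0,0,4,0,0]]';python3 -m pendant '[[0,0,2,0,0],[0,0,1.5,0,0],[0,0,1.5,0,0],[0,0,0,0,0]]'; python3 -c "
from h import *
go(W(-37.2,-84),30,80.2)"
```

```text
time: 33.95
tool_pos: [533.5, 21.8, 35.3]
tcp_rot: [180.0, -0.0, 80.2]
ft_force: [-1.7, 0.8, 1.4]
finger_gap: -0.0
time: 34.35
tool_pos: [533.7, 21.8, 33.7]
tcp_rot: [-179.5, 0.0, 80.2]
ft_force: [-19.3, 3.5, 11.7]
finger_gap: -0.3
t 34.4 pos [533.7  21.8  33.7] fix [-37.3 -84.2] yaw [-1.7946e+02  3.0000e-02  8.0200e+01] gap -0.3 F [-19.3   3.5  11.7]
dx,dy,dz [0.2 0.1 3.7] turn 0.0
```

```bash
python3 -m pendant '[[0,0,-10,0,0],[0,0,-30,0,0],[0,0,-8,0,0],[0,0,0,-40,0],[0,0,0,-45,0],[0,0,-25,-45,0],[0.8,30,-25,0,0],[0.8,50,0,0,0],[0.8,0,0,0,0],[0.8,0,0,0,0]]';python3 - <<'E'
from h import *
go(W(-137.5,0),42,80.2)
for c in ('scene','top'):
    p,d=snap(c,c+'6.png');P=cloud(c,d);f=(P[...,:2]-O)@np.c_[FX,FY]
    for y in(-84,0,84):
        m=(np.hypot(f[...,0],f[...,1]-y)<32)&(P[...,2]>56)&(P[...,2]<90);q=f[m]; print(y,m.sum(),q.min(0),q.max(0)) if m.any() else 0
p=cv2.imread('pics/scene6.png');cv2.imwrite('pics/s6c.png',cv2.resize(p[120:270,220:420],None,fx=4,fy=4,interpolation=cv2.INTER_CUBIC))
E
```

```text
time: 35.35
tool_pos: [456.1, 117.4, 164.1]
tcp_rot: [179.9, -0.0, 80.3]
ft_force: [-0.4, -0.5, 0.4]
finger_gap: 58.2
t 35.4 pos [456.1 117.4 164.1] fix [-130.1   -3.2] yaw [ 1.7992e+02 -1.0000e-02  8.0340e+01] gap 58.2 F [-0.4 -0.5  0.4]
dx,dy,dz [  3.2  -7.4 122.1] turn 0.14
-84 297 [ -23.74452044 -114.84289977] [ 31.12296047 -58.96894048]
0 284 [-22.99294295 -27.10249186] [29.82229635 30.12253663]
84 274 [-23.97675738  56.619105  ] [ 31.86007055 114.21238604]
-84 281 [ -24.24774295 -115.51828986] [ 29.53969124 -54.04577307]
0 274 [-22.02944862 -31.37853118] [31.17306315 30.92282615]
84 284 [-25.02100774  53.21337545] [ 31.50370998 114.95800567]
```

View pics/s6c.png

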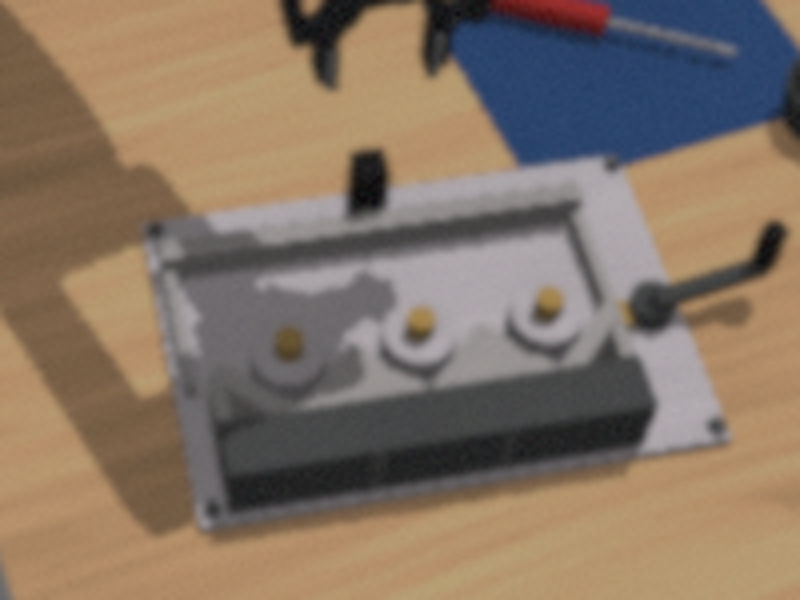

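All three housings stand home in the Vs, with the bar back and the lever out. Next I'll grip the bar handle and slide it up.

```bash
python3 -m pendant '[[0.8,3.2,-6.5,20,0.1],[0.8,0,0,40,0],[0.8,0,0,35,0],[0.8,0,0,18,0],[0.8,0,0,8,0],[0,0,0,0,0],[0,0,0,0,0],[0,0,0,0,0],[0,0,0,0,0],[0,0,0,0,0]]' 50; python3 -m pendant '[[0,0,5,0,0],[0,0,10,0,0],[0,0,12,0,0],[0,0,12,0,0],[0,0,12,0,0],[0,0,12,0,0],[0,0,8,0,0],[0,0,4,0,0],[0,0,0,0,0]]';  python3 -c "
from h import *
go(W(-53,0),42,80.2)"
```

```text
time: 36.45
tool_pos: [451.7, 121.5, 44.6]
tcp_rot: [179.8, -0.1, 80.1]
ft_force: [0.1, 5.2, 6.3]
finger_gap: 23.2
time: 37.35
tool_pos: [526.1, 108.5, 44.6]
tcp_rot: [179.8, -0.1, 80.1]
ft_force: [3.7, 5.8, 3.4]
finger_gap: 23.0
t 37.4 pos [526.1 108.5  44.6] fix [-59.6  -0. ] yaw [ 1.7978e+02 -1.1000e-01  8.0090e+01] gap 23.0 F [3.7 5.8 3.4]
dx,dy,dz [0.  6.6 2.6] turn -0.11
```

```bash
python3 -m pendant '[[0,0,4,0,0],[0,0,3,0,0],[0,0,1.5,0,0],[0,0,0,0,0]]'; python3 -m pendant '[[0,0,1.5,0,0],[0,0,0,0,0]]'; python3 -m pendant '[[0,0,1.5,0,0],[0,0,0,0,0]]'
```

```text
time: 37.75
tool_pos: [533.7, 107.2, 44.6]
tcp_rot: [179.8, -0.1, 80.1]
ft_force: [1.1, 5.1, 5.9]
finger_gap: 23.2
time: 37.95
tool_pos: [535.1, 107.0, 44.6]
tcp_rot: [179.8, -0.1, 80.1]
ft_force: [0.2, 5.8, 6.3]
finger_gap: 23.3
time: 38.15
tool_pos: [535.3, 106.9, 44.6]
tcp_rot: [180.0, -0.1, 80.1]
ft_force: [-7.9, 7.0, 13.1]
finger_gap: 23.2
```

```bash
python3 -m pendant '[[0,0,1,0,0],[0,0,0,0,0],[0.7,0,0,0,0],[0.7,0,0,0,0],[0.7,0,0,-20,0],[0.7,0,0,-45,0],[0.7,0,0,-45,0],[0.7,0,0,-20,0],[0.7,40,3,0,0],[0.7,40,4,0,0]]'; python3 -m pendant '[[0.7,40,4,0,0],[0.7,40,4,0,0],[0.7,40,4,0,0],[0.7,20,0,0,8.5],[0.7,0,0,0,8.5],[0.7,0,0,0,8.5],[0.7,0,0,0,8.5],[0.7,0,0,0,8.5],[0.7,0,0,0,8.5],[0.7,0,0,0,8.5]]'; python3 -m pendant '[[0.7,0,0,0,8.5],[0.7,0,0,0,8.5],[0.7,0,0,0,3.7],[0.7,0,0,0,0]]'; python3 - <<'E'
from h import *
go(W(-33.3,250.9),44,0)
for c in ('top','scene'):
    p,d=snap(c,c+'7.png');P=cloud(c,d);f=(P[...,:2]-O)@np.c_[FX,FY]
    m=(P[...,2]>62)&(P[...,2]<80)&(np.hypot(f[...,0]+20,f[...,1]-174)<100)&(np.hypot(f[...,0]+20,f[...,1]-174)>60); print('lever',m.sum(),f[m].mean(0) if m.any() else '')
    m=(P[...,2]>30)&(P[...,2]<42)&(np.abs(f[...,0]+50)<60)&(np.abs(np.abs(f[...,1])-42)<12); print('bar',np.percentile(f[m][:,0],[0,5,50,95,100]) if m.any() else '')
E
```

```text
time: 39.15
tool_pos: [558.2, 183.1, 174.6]
tcp_rot: [179.8, -0.0, 79.9]
ft_force: [-0.7, 0.2, 0.1]
finger_gap: 59.8
time: 40.15
tool_pos: [592.9, 318.6, 172.5]
tcp_rot: [180.0, 0.0, 20.2]
ft_force: [0.6, -0.2, 0.6]
finger_gap: 59.7
time: 40.55
tool_pos: [592.9, 318.6, 172.5]
tcp_rot: [180.0, 0.0, -0.2]
ft_force: [-0.5, -1.0, -0.1]
finger_gap: 59.7
t 40.5 pos [592.9 318.6 172.5] fix [-29.5 218.4] yaw [179.97   0.    -0.19] gap 59.7 F [-0.5 -1.  -0.1]
dx,dy,dz [  1.7 -32.7 128.5] turn -0.19
lever 142 [ -4.62673614 108.34037876]
bar [-40.95862639 -40.09995259 -32.16935592  -4.71991913   2.02116306]
lever 143 [ -7.77397439 136.52862985]
bar [-41.14844971 -40.29529942 -31.14226384 -24.10293392 -23.46109199]
```

```bash
python3 -m pendant '[[0.7,1.7,-32.7,20,0],[0.7,0,0,45,0],[0.7,0,0,35,0],[0.7,0,0,20,0],[0.7,0,0,7,0],[0,0,0,0,0],[0,0,0,0,0],[0,0,0,0,0],[0,0,0,0,0],[0,0,0,0,0]]' 60; python3 -m pendant '[[0,-5.4,0.2,0,-4],[0,-8.1,0.4,0,-6],[0,-10.9,0.76,0,-8],[0,-10.9,0.76,0,-8],[0,-10.9,0.76,0,-8],[0,-10.9,0.76,0,-8],[0,-10.9,0.76,0,-8],[0,0,0,0,0]]';  python3 -c "
from h import *
go(W(-98,174),44,80.2)"
```

```text
time: 41.65
tool_pos: [592.9, 352.4, 48.2]
tcp_rot: [-180.0, 0.2, -0.1]
ft_force: [-14.0, -1.4, 11.1]
finger_gap: 16.1
time: 42.45
tool_pos: [533.3, 325.1, 48.5]
tcp_rot: [-179.9, -0.1, 50.2]
ft_force: [-11.2, 5.3, 6.3]
finger_gap: 15.8
t 42.5 pos [533.3 325.1  48.5] fix [-89.3 214.6] yaw [-1.7988e+02 -8.0000e-02  5.0200e+01] gap 15.8 F [-11.2   5.3   6.3]
dx,dy,dz [-39.5  12.8   4.5] turn -30.0
```

```bash
python3 -m pendant '[[0,-10.9,0.76,0,-8],[0,-10.9,0.76,0,-8],[0,-10.9,0.76,0,-8],[0,-8.2,0.4,0,-6],[0,0,0,0,0],[0,0,0,0,0]]';  python3 -c "
from h import *
go(W(-98,174),44,80.2)"
```

```text
time: 43.05
tool_pos: [515.6, 288.0, 48.3]
tcp_rot: [-179.8, -0.0, 79.9]
ft_force: [-18.1, -1.0, 15.7]
finger_gap: 16.4
t 43.0 pos [515.6 288.   48.3] fix [-100.5  175. ] yaw [-1.7983e+02 -3.0000e-02  7.9930e+01] gap 16.4 F [-18.1  -1.   15.7]
dx,dy,dz [-1.   2.5  4.3] turn -0.27
```

```bash
python3 -m pendant '[[0,-2,2,0,0],[0,-3,0,0,0],[0,0,0,0,0]]'; python3 -m pendant '[[0,4,0,0,0],[0,0,0,0,0],[0.6,0,0,0,0],[0.6,0,0,0,0],[0.6,0,0,0,0],[0.6,0,0,-20,0],[0.6,0,0,-45,0],[0.6,0,0,-45,0],[0.6,0,0,-45,0],[0.6,30,-30,0,0]]';python3 -m pendant '[[0.6,35,-35,0,0],[0.6,35,-35,0,0],[0.6,35,-35,0,0],[0.6,0,0,0,0]]'; python3 - <<'E'
from h import *
go(W(-98,174))
for c in ('top','scene'):
    p,d=snap(c,c+'8.png');P=cloud(c,d);f=(P[...,:2]-O)@np.c_[FX,FY]
    m=(P[...,2]>62)&(P[...,2]<80)&(np.hypot(f[...,0]+20,f[...,1]-174)<92)&(np.hypot(f[...,0]+20,f[...,1]-174)>62)&(f[...,1]>130); print('lever',m.sum(),f[m].mean(0) if m.any() else '')
    m=(P[...,2]>30)&(P[...,2]<42)&(np.abs(f[...,0]+50)<60)&(np.abs(np.abs(f[...,1])-42)<12); print('bar',np.percentile(f[m][:,0],[0,5,50,95,100]) if m.any() else '')
    for y in(-84,0,84):
        m=(np.hypot(f[...,0],f[...,1]-y)<32)&(P[...,2]>56)&(P[...,2]<90);q=f[m]; print(y,m.sum(),q.min(0)) if m.any() else 0
p=cv2.imread('pics/scene8.png');cv2.imwrite('pics/s8c.png',cv2.resize(p[120:270,220:420],None,fx=4,fy=4,interpolation=cv2.INTER_CUBIC))
E
```

```text
time: 43.35
tool_pos: [515.5, 287.1, 48.4]
tcp_rot: [-179.7, -0.4, 80.0]
ft_force: [-22.8, 19.2, 12.9]
finger_gap: 15.7
time: 44.35
tool_pos: [501.4, 319.6, 210.3]
tcp_rot: [179.3, -0.4, 79.6]
ft_force: [1.2, 0.8, 1.1]
finger_gap: 51.3
time: 44.75
tool_pos: [406.5, 446.9, 201.3]
tcp_rot: [-180.0, -0.1, 80.2]
ft_force: [0.6, -0.7, 0.4]
finger_gap: 51.5
t 44.8 pos [406.5 446.9 201.3] fix [-235.   313.1] yaw [-1.7995e+02 -1.4000e-01  8.0180e+01] gap 51.5 F [ 0.6 -0.7  0.4]
dx,dy,dz [-139.   137.1    0. ] turn None
lever 39 [-90.98252644 170.93003425]
bar [-41.0288843  -40.24765351 -32.37169599  -2.94288747   2.250332  ]
-84 284 [ -24.5329307  -114.98614907]
0 283 [-24.72002662 -31.26220705]
84 285 [-24.93037211  52.37590926]
lever 39 [-96.86731497 170.68958458]
bar [-41.1926991  -40.60051366 -31.26700886 -24.07652014 -23.07951812]
-84 294 [ -23.32444511 -112.876688  ]
0 284 [-22.91978926 -26.99292153]
84 277 [-24.94039916  55.4403759 ]
```

View pics/s8c.png

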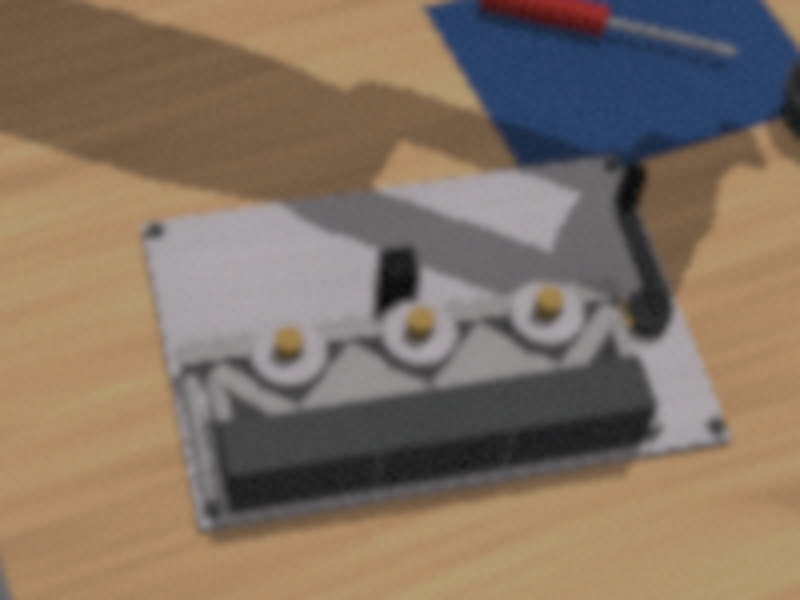

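View pics/top8.png

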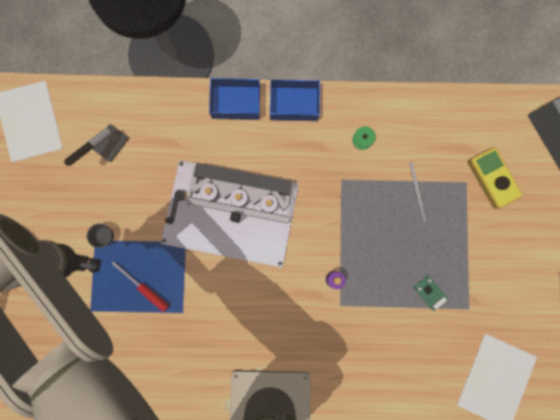

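The final views show all three housings upright in the Vs and the bar against them. The lever points along fixture -x again, and the tweezers, spool, board, tin, screwdriver and purple part haven't moved. Handing in.

```bash
python3 -c "
from h import *
print(hand_in())"
```

```text
the job is handed in; nothing more can be done
None
```

The job is done and handed in at about 45 s of robot time. All three housings are clamped in the V-fixture with the bar locked.

**What I did:** I swung the cam lever out and drew the bar back to its stop. Each housing was then stood on the plate in front of its own V and pushed home with the shut fingers held low. With all three home, I slid the bar up until it pressed on them and swung the lever back until it met its stop.

**Last checks:**
- **Housings:** all three upright. Their rear edges measure fixture x ≈ -23 to -25 mm, against -24 mm expected. Each push ended at the same firm stop, with 19–25 N.
- **Bar:** front face at x ≈ -24 mm, so joint about 0.
- **Lever:** pressed to its stop with about 19 N. I then eased it about 4 mm before letting go, but still held it slightly past the nominal locked point. The knob measured about (-97, 171) mm in the scene camera, against (-98, 174) mm nominal.
- **Other things on the bench:** the spool, board, tweezers, tin, screwdriver and the purple look-alike were not touched and look unmoved.

**Disagreements:**
- **Camera offset:** the two cameras differed by about 2 mm throughout. I shifted the fixture origin by 1.5 mm, based on where the grips landed.
- **Top-camera knob reading:** it gave about (-91, 171) mm, some 6 mm off the scene camera along the lever arm. That direction doesn't affect the lock angle.

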